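# Unlatch the parts case and put the brass fitting away

### The arm

A 6-joint arm with a two-finger parallel gripper is mounted at the origin on a cart in front of the work surface, level with it; the furniture and walls round the work are solid. World frame = base frame: x ahead of the robot, y to its left, z up, the work surface at z = 0. Lengths are in m, angles in degrees, forces in N, time in s.
With the tool pointing down it reaches from about 0.3 to 1 m from the base axis. Payload 5.1 kg.
Tool frame: the origin (TCP) lies at the very end of the fingers, on their centre line; the grasp point (between the pads) lies 19 mm behind it (bot.hold_point_z is the z of the grasp point in the tool frame, in m); z points along the fingers, y is the direction in which the jaws open and shut (so a half turn about z gives the same grasp; the last joint's range is limited). The gripper opens to 95 mm and grips with 3 to 60 N. Pads are 20 mm wide; open, the fingers measure 119 mm over their backs; the gripper's body (75 mm by 180 mm) begins 59 mm behind the grasp point.
Start: joints at [69.465, 7.093, 94.555, -0, 78.352, -4.733], TCP at [0.177, 0.625, 0.194] pointing down, gripper open.
Joint ranges: [-149.61, 149.61], [-58.7, 133.49], [1.44, 155.28], [-77.14, 257.14], [18.33, 153.61], [-166.67, 166.67]. Speed limits (degrees/s): [147.25, 147.25, 180, 180, 180, 180].

### API

Orientations are given as a 3x3 rotation matrix whose columns are the frame's x, y, z axes.
In Python, from plant import bot, jaws, planner, sensors, read_camera, get_calibration, finder gives the robot as it stands. Calls block until the motion is done:
- bot.move_to(position, orientation): joint-space move of the TCP to a pose.
- bot.servo_line(position, rot=None, v=0.15, contact_N=None): straight line of the TCP; rot=None keeps the orientation; v is the mean speed in m/s. With contact_N (N) it stops when the force on the tool has changed by that much, and returns True; else False.
- bot.move_joints(angles): joint-space move.
- jaws.command_gripper(opening, squeeze=None): finger opening in m; squeeze is the grip in N (None keeps the last); returns when the fingers have stopped.
- bot.wait(seconds).
- planner.inverse_kinematics(position, orientation): joint angles nearest the present ones, or None.
- sensors.state(): the state.
- read_camera(name): name is "scene" or "top" or "wrist"; returns (picture, depth): 480x640x3 uint8, blue, green, red; 480x640 float32, m along the optical axis (not along the pixel's ray), 0 where there is no reading.
- get_calibration(name): a dict with "intrinsics" (3x3 intrinsics, pixels), "origin" and "rotation" of the camera in the world. Camera axes: x right, y down, z forward; pixel columns grow to the right and rows downward; lengths in m; the calibration is good to about 2 mm. A picture is of the moment at which its call begins: read the wrist's pose just before it. get_calibration takes no time and is no camera call; for the wrist camera it gives the pose at the moment of the call.
A pose or a line that the arm cannot do raises bot.MotionError and nothing moves.
- bot.close_job(): hands the job in, once; it reports no verdict.
Trained networks look in the newest picture that a camera, given by its name, has taken for a name from the list of things; names that differ only in an ending like _2 or _b are one class to them, and where a whole thing is asked for, a point or a joint stands for the part that bears it (a point fixed in the world has none). Each returns a list of dicts, best first, with "confidence" (0 to 1); they miss things now and then, are a little off and sometimes report something else, mostly with a low value. They report only what shows in the picture. A call takes as long as a camera call. They do not tell look-alikes from the thing itself.
- finder.search_frame(name, camera): "at" ([column, row] in pixels, amid what is visible of it).
The state is a dict: "time_s": time; "joints": joint angles; "qd": joint speeds; "tau": joint torques, N m; "tcp_pos": TCP position; "tool_rot": TCP orientation; "wrist_force": force on the tool from outside, world axes, zero at the start; "torque": the same for the moment, N m; "grip_width": finger opening in m.
Only numpy, scipy, OpenCV 4.12 (cv2) and the standard library are available. Lean on these libraries where they do the work, as an engineer would, in place of code of your own. Each camera call takes 0.05 s, during which the arm holds its last target. There are 200 camera calls.

### The job

A brass pipe fitting has been left on the lid of the latched parts case. First set it down on the free bench beside the case, then swing the red latch lever all the way down and open the lid past upright so that it rests on its stop. Finally put the fitting in the compartment that holds the brass nut; set it down without dropping it, and leave everything else where it is.

Things in the scene. Friction and masses are not known exactly. Their poses are not given: they have to be found in the camera images.
- parts_case: Black parts case, grey lid, fixed; 140 deep (x) x 230 wide (y), lid top at z 84 mm. Origin: centre of underside; front (latch) faces its -x, lid hinge along y at its back (+x). Walls 4 mm thick, 75 high; inner floor at z 22; a 4 mm divider along x at y = 0 (up to z 71) leaves a left (+y) and a right (-y) compartment, each 109 (y) x 132 (x) mm inside.
- latch (a joint): Red latch lever, middle of the case's front, on a pin parallel to the case's y. 0 (start 0 to 0.08): upright, its steel claw hooked over the lid's keeper, locking the lid; grows as its top swings out to the front (-x of the case) and down; 1.6: stop, all the way down. Turns easily and falls the last part by itself.
- latch_grip (a point): Grip point on the red lever, 56 mm beyond its pin, 11 mm below its top end. The lever is 16 mm wide (along the case's y), 5 mm thick; upright, it stands 12.5 mm in front of the pin, its top 119 mm above the bench. Axes turn with the lever: y along the pin, z along the lever to its free end.
- latch_hinge (a point): On the axis of the lever's pin: at (-80, 0, 52) mm in the case's frame. Axes as the case's.
- lid (a joint): The lid, hinged along the back edge. 0: shut; grows as its front rises; 1.57: upright; 1.85: stop, leaning back. It falls shut when let go before it is upright, and rests against its stop when let go past upright. Mass about 0.2 kg.
- lid_grip (a point): Grip point on the black grip block on the lid near its front edge: block 16 mm wide (case's y), 30 long (x), 30 high above the lid; the point is 9 mm below its top, 20 mm above the lid's surface. Shut: at (-46, 0, 104) mm in the case's frame. Axes turn with the lid: lid upright, the block points to the back (+x).
- lid_hinge (a point): On the lid's hinge line: at (70, 0, 76) mm in the case's frame. Axes as the case's.
- brass_fitting: Brass-coloured pipe fitting (threaded nipple with hex collar) lying on its side, 41 (its x, the bore) x 32 (y) x 28 mm high, 0.05 kg. Origin: centre of the underside. At the start it lies on the lid.
- brass_nut: Brass-coloured hex nut lying flat, 25x28x14 mm, in one compartment of the case. Origin: centre of the underside.
- black_bush: Black round bush, 31x31x23 mm, in the other compartment. Origin: centre of the underside.
- sleeve: Bystander: aluminium-coloured hose sleeve, a tube standing on end, fixed to the bench, 76x86x72 mm high. Origin: centre of the underside.
- tape_measure: Bystander: yellow tape measure standing on its foot, 38x87x60 mm high. Origin: centre of the underside.
- tape_roll: Bystander: roll of tan packing tape lying flat, 94x92x48 mm high. Origin: centre of the underside.
- pipe_elbow: Bystander: grey pipe elbow lying flat, 74x76x34 mm high. Origin: centre of the underside.
There are look-alikes about, which are no part of the job. What is shaped like the brass_fitting but blue is not meant.

How it is judged:
By the outcome, as a careful person would: the job done as asked, in the order asked, and still so for the second after the job is handed in, with the robot touching nothing.
It also fails if it takes over 72 s, if anything falls off the work surface, if the arm or the gripper's body presses on something with over 40 N, if the wrist force passes 120 N, or if a joint passes its speed limit or range.

## Working session

There is one attempt and no reset: what is moved stays moved. The work goes in short steps, each a Python script; the robot and the scene stay as the last script left them, time stands still between calls to the robot, and variables do not carry over. Pictures are saved under pics/ and viewed, on a budget of 10 in all, crops included, one or two more only if the job needs it, and the job is handed in when it is done.

```bash
mkdir -p pics; ls
cat > h.py <<'E'
import numpy as np, cv2
from plant import bot, jaws, planner, sensors, read_camera, get_calibration, finder
def cloud(d,c):
    K=np.array(c["intrinsics"]);v,u=np.mgrid[:480,:640]
    P=np.stack([(u-K[0,2])/K[0,0]*d,(v-K[1,2])/K[1,1]*d,d],-1)
    return P@np.array(c["rotation"]).T+np.array(c["origin"])
def snap(cam,name=None):
    c=get_calibration(cam);im,d=read_camera(cam)
    if name: cv2.imwrite(f"pics/{name}.png",im)
    return im,d,cloud(d,c),c
E
python3 - <<'E'
from h import *
for cam in("top","scene"):
    im,d,P,c=snap(cam,cam+"0"); print(cam,np.round(c["origin"],3))
    for n in["parts_case","latch","lid_grip","latch_grip","brass_fitting","sleeve","tape_measure","tape_roll","pipe_elbow"]:
        for r in finder.search_frame(n,cam)[:3]:
            u,v=map(int,np.round(r["at"]));print(n,round(r["confidence"],2),u,v,np.round(P[v,u],3))
E
```

```text
pics
top [0.477 0.102 1.091]
parts_case 0.76 372 253 [0.568 0.03  0.084]
parts_case 0.18 372 252 [0.57  0.03  0.082]
latch 0.66 375 295 [0.489 0.024 0.087]
brass_fitting 0.68 368 174 [0.736 0.034 0.02 ]
brass_fitting 0.61 348 245 [0.58  0.076 0.112]
brass_fitting 0.61 271 200 [0.679 0.231 0.028]
sleeve 0.56 253 342 [ 0.391  0.264 -0.   ]
tape_measure 0.68 468 245 [ 0.589 -0.158  0.058]
tape_roll 0.56 250 275 [0.527 0.274 0.004]
pipe_elbow 0.73 492 300 [ 0.483 -0.212  0.025]
scene [ 0.002 -0.562  0.878]
parts_case 0.75 354 280 [ 0.544 -0.001  0.083]
latch 0.59 326 287 [0.482 0.016 0.088]
lid_grip 0.7 356 269 [0.57  0.021 0.083]
latch_grip 0.48 325 285 [0.481 0.018 0.093]
brass_fitting 0.66 344 247 [0.578 0.073 0.106]
brass_fitting 0.51 402 258 [0.727 0.027 0.02 ]
sleeve 0.64 240 257 [0.399 0.222 0.071]
sleeve 0.25 278 245 [ 0.535  0.273 -0.004]
tape_measure 0.9 421 335 [ 0.572 -0.175  0.048]
tape_roll 0.93 280 244 [ 0.538  0.269 -0.   ]
tape_roll 0.64 343 246 [0.581 0.079 0.104]
pipe_elbow 0.64 401 382 [ 0.476 -0.218  0.024]
```

View pics/top0.png

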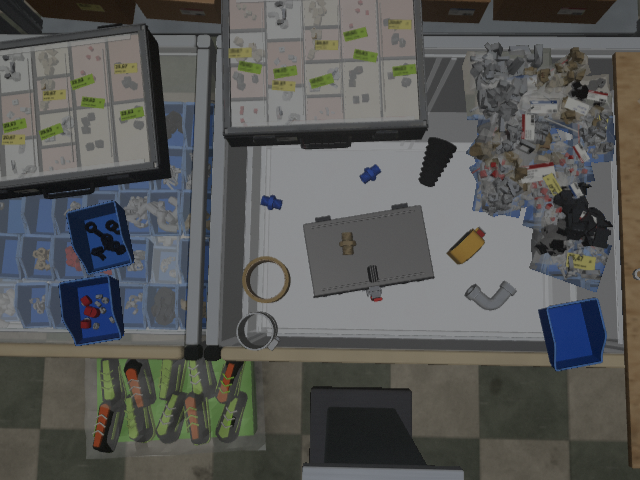

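View pics/scene0.png

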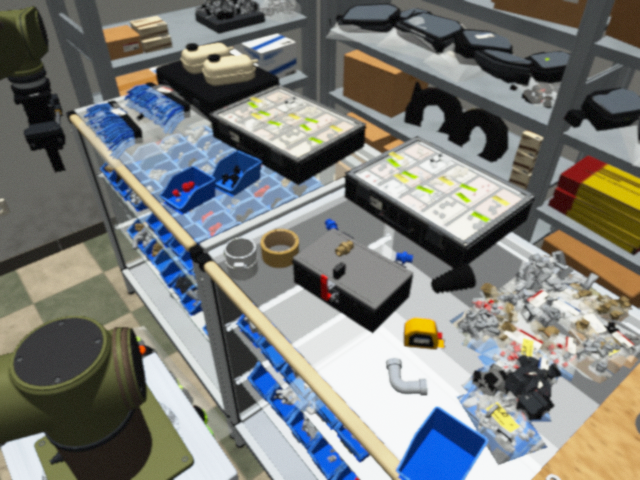

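Run:
```python
from h import *
im,d,P,c=snap("top")
z=P[...,2];X=P[...,0];Y=P[...,1]
m=(abs(z-0.083)<0.006)&(abs(X-.56)<.13)&(abs(Y-.03)<.16)
n,l,s,ce=cv2.connectedComponentsWithStats(m.astype(np.uint8));k=1+s[1:,4].argmax();m=l==k
h=lambda m:cv2.minAreaRect(P[m][:,:2].astype(np.float32)*1000)
print("lid",h(m),np.median(z[m]),cv2.boxPoints(h(m)))
for nm,m in(("blk",(z>.106)&(z<.13)&(abs(X-.53)<.15)&(abs(Y-.03)<.15)),("fit",(z>.093)&(z<.14)&(np.hypot(X-.58,Y-.076)<.035))):
    n,l,s,ce=cv2.connectedComponentsWithStats(m.astype(np.uint8))
    for k in range(1,n):
        if s[k,4]>15: print(nm,s[k,4],h(l==k),z[l==k].max())
print("wristtop", sensors.state()["tool_rot"])
```

```text
lid ((568.4822387695312, 37.08976745605469), (168.6642608642578, 230.5508270263672), 9.977192878723145) 0.08303125357541608 [[465.4533   136.0108  ]
 [505.39764  -91.053375]
 [671.51117  -61.83127 ]
 [631.56683  165.23291 ]]
blk 123 ((585.4220581054688, 77.57279968261719), (37.05908203125, 22.96587562561035), 32.57779312133789) 0.11554579498624995
blk 136 ((529.1865844726562, 30.597084045410156), (29.97260284423828, 15.56951904296875), 6.77206563949585) 0.11694292653659144
blk 33 ((481.4675598144531, 22.363006591796875), (6.232306480407715, 14.542686462402344), 10.519179344177246) 0.11976018172371772
fit 270 ((584.632568359375, 77.8771743774414), (41.23556900024414, 30.171403884887695), 3.2993485927581787) 0.11554579498624995
wristtop [[-9.62209929e-01  2.72308743e-01 -2.33986752e-05]
 [ 2.72308743e-01  9.62209928e-01 -4.56090572e-05]
 [ 1.00946925e-05 -5.02571516e-05 -9.99999999e-01]]
```

The top view shows the grey case at (372,253), turned about 10°. The brass fitting is on its lid at (348,244), and the lever at (375,293) and grip block at (373,273) fit that pose. The blue look-alikes are at (271,202) and (370,174). There is free bench in front of the case's right corner, around (425,310). The scene view agrees. Next I'll take a closer wrist look over the lid.

```bash
cat >> h.py <<'E'
def Rd(a,tilt=0):
    """tool down, jaws along the y axis of a frame yawed by a deg; tilt leans the hand to that frame's +x"""
    c,s=np.cos(np.radians(a)),np.sin(np.radians(a)); ct,st=np.cos(np.radians(tilt)),np.sin(np.radians(tilt))
    B=np.array([[c,-s,0],[s,c,0],[0,0,1]])
    return B@np.array([[-ct,0,-st],[0,1,0],[st,0,-ct]])
def blobs(P,zlo,zhi,ctr,r,minpx=15):
    m=(P[...,2]>zlo)&(P[...,2]<zhi)&(np.hypot(P[...,0]-ctr[0],P[...,1]-ctr[1])<r)
    n,l,s,_=cv2.connectedComponentsWithStats(m.astype(np.uint8)); out=[]
    for k in range(1,n):
        if s[k,4]>=minpx:
            Q=P[l==k]; c,wh,a=cv2.minAreaRect(Q[:,:2].astype(np.float32)*1000); out.append((s[k,4],np.round(c,1),np.round(wh,1),round(a,1),round(float(np.percentile(Q[:,2],98)),4)))
    return out
def show():
    s=sensors.state();print("t",round(s["time_s"],2),"tcp",np.round(s["tcp_pos"],3),"F",np.round(s["wrist_force"],1),"w",round(s["grip_width"],4))
E
python3 - <<'E'
from h import *
bot.move_to([.53,.05,.33],Rd(5)); show()
im,d,P,c=snap("wrist","w1"); print(np.round(c["origin"],3),np.round(c["rotation"],2))
print("fit",blobs(P,.092,.14,(.585,.077),.035,80))
print("block",blobs(P,.108,.14,(.529,.03),.035,80))
print("lever",blobs(P,.112,.14,(.481,.022),.02,40))
m=(abs(P[...,2]-.083)<.006)&(d>0)&(abs(P[...,0]-.57)<.14)&(abs(P[...,1]-.04)<.17);n,l,s,_=cv2.connectedComponentsWithStats(m.astype(np.uint8));k=1+s[1:,4].argmax()
r=cv2.minAreaRect(P[l==k][:,:2].astype(np.float32)*1000);print("lid",r,np.median(P[l==k][:,2]))
E
```

```text
t 3.49 tcp [0.53  0.051 0.33 ] F [-0.1  0.3 -0.6] w 0.0951
[0.455 0.043 0.52 ] [[-0.09  0.96  0.27]
 [ 1.    0.08  0.02]
 [ 0.    0.27 -0.96]]
fit [(np.int32(622), array([584.7,  76.1]), array([41.4, 31.7]), 4.4, 0.113)]
block [(np.int32(329), array([528.9,  29. ]), array([30.4, 15.9]), 9.2, 0.1149)]
lever [(np.int32(76), array([481.1,  20.5]), array([ 5.8, 15. ]), 11.0, 0.1206)]
lid ((569.9695434570312, 36.34895324707031), (165.7528839111328, 230.27194213867188), 10.064407348632812) 0.08417498541259077
```

View pics/w1.png

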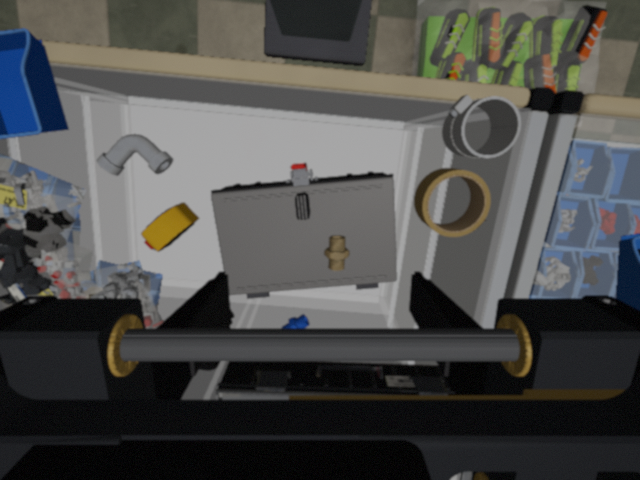

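The wrist view confirms the pose: fitting at (337,252), block at (302,206), red lever at (300,172), and clear bench in front of the case's right corner around (190,150). I'll use case origin ≈ (0.5735, 0.0372) and yaw 10°. Now the pick and set-down.

Run:
```python
from h import *
im,d,P,c=snap("wrist")
m=(np.hypot(P[...,0]-.46,P[...,1]+.105)<.045)&(d>0); print("free spot z",np.percentile(P[m][:,2],[0,2,50,98,100]).round(4))
R=Rd(4.4); p=[.5847,.0765]
jaws.command_gripper(.06,20)
bot.move_to(p+[.14],R)
bot.servo_line(p+[.0875],R,v=.1,contact_N=8); show()
jaws.command_gripper(.01,20); show()
bot.servo_line(p+[.16],R,v=.15)
q=[.46,-.105]
bot.move_to(q+[.14],Rd(0)); show()
bot.servo_line(q+[.015],v=.15)
print(bot.servo_line(q+[.002],v=.03,contact_N=2)); show()
```

```text
free spot z [-0.0043 -0.0018  0.0001  0.002   0.0034]
t 5.87 tcp [0.585 0.076 0.088] F [-0.2  0.2  1.3] w 0.0602
t 6.62 tcp [0.585 0.077 0.087] F [-0.2 -0.4 -0.6] w 0.0185
t 8.14 tcp [ 0.46  -0.105  0.14 ] F [ 1.  -0.2 -1.5] w 0.0189
True
t 9.55 tcp [ 0.46  -0.105  0.003] F [-0.8  0.7  4. ] w 0.0187
```

```bash
cat >> h.py <<'E'
O=np.array([.5735,.0372,0]);A=10.
C=np.array([[np.cos(np.radians(A)),-np.sin(np.radians(A)),0],[np.sin(np.radians(A)),np.cos(np.radians(A)),0],[0,0,1]])
def tcp(pc,R): # case-frame mm grasp point -> TCP
    return O+C@(np.array(pc)/1000)-R[:,2]*bot.hold_point_z*np.sign(bot.hold_point_z)*-1
E
python3 - <<'E'
from h import *
print(bot.hold_point_z, O, tcp([0,0,0],Rd(0)))
jaws.command_gripper(.05); show()
bot.servo_line([.46,-.105,.15],v=.2)
R=Rd(10)
L=lambda t:tcp([-80-12.5*np.cos(t)-58*np.sin(t),0,52+58*np.cos(t)-12.5*np.sin(t)],R)
for t in(.04,1.5):print(L(t))
jaws.command_gripper(.045,12)
bot.move_to(L(.04)+[0,0,.06],R)
print(bot.servo_line(L(.04),v=.1,contact_N=8)); show()
jaws.command_gripper(.005,12); show()
for t in np.linspace(.04,1.5,9)[1:]:
    bot.servo_line(L(t),v=.08)
    f=np.linalg.norm(sensors.state()["wrist_force"]); print(round(t,2),round(f,1))
    if f>30: break
show()
E
```

```text
-0.0188 [0.5735 0.0372 0.    ] [ 0.5735  0.0372 -0.0188]
t 10.29 tcp [ 0.459 -0.105  0.003] F [-0.7  0.8 -0.4] w 0.0497
[0.48013098 0.02073652 0.09065374]
[0.43686883 0.01310824 0.02483407]
False
t 12.88 tcp [0.481 0.02  0.091] F [ 0.2  0.4 -0. ] w 0.0452
t 13.47 tcp [0.48  0.021 0.091] F [-0.2  0.9  2.4] w 0.0156
0.22 3.9
0.4 5.5
0.59 4.4
0.77 2.7
0.95 1.6
1.14 2.4
1.32 2.2
1.5 3.4
t 15.73 tcp [0.437 0.013 0.025] F [ 1.4  2.9 -1.2] w 0.0158
```

```bash
cat >> h.py <<'E'
def lidpose(t,end=1.8,tilt=30,hold=32):
    R=Rd(A,tilt*np.clip(t/end,0,1)); return tcp([70-116*np.cos(t)+hold*np.sin(t),0,76+116*np.sin(t)+hold*np.cos(t)],R),R
E
python3 - <<'E'
from h import *
jaws.command_gripper(.045); s=sensors.state()["tcp_pos"]
bot.servo_line([s[0],s[1],.17],v=.2)
p,R=lidpose(0)
for t in(0,.9,1.8):
    q=planner.inverse_kinematics(*lidpose(t)); print(t,lidpose(t)[0].round(3),None if q is None else np.round(q,1))
bot.move_to(p+[0,0,.05],R)
im,d,P,c=snap("top","t2"); print("lever/fit", blobs(P,.01,.06,(.435,.013),.035), blobs(P,.01,.06,(.46,-.105),.04))
print(bot.servo_line(p,v=.1,contact_N=8)); show()
jaws.command_gripper(.005,25); show()
E
```

```text
0 [0.528 0.029 0.089] [  -2.6   -3.1  115.5   -0.    67.6 -102.6]
0.9 [0.591 0.04  0.169] [  0.1  11.3  93.4  -2.6  90.1 -99.6]
1.8 [0.69  0.058 0.165] [  2.1  34.1  67.3  -4.1 108.4 -98.1]
lever/fit [(np.int32(171), array([449.2,  16.1]), array([40.1, 15.8]), 10.9, 0.0574)] []
False
t 18.5 tcp [0.528 0.029 0.09 ] F [0.5 0.1 0.3] w 0.045
t 19.1 tcp [0.528 0.03  0.089] F [-0.   2.7  1.4] w 0.0152
```

View pics/t2.png

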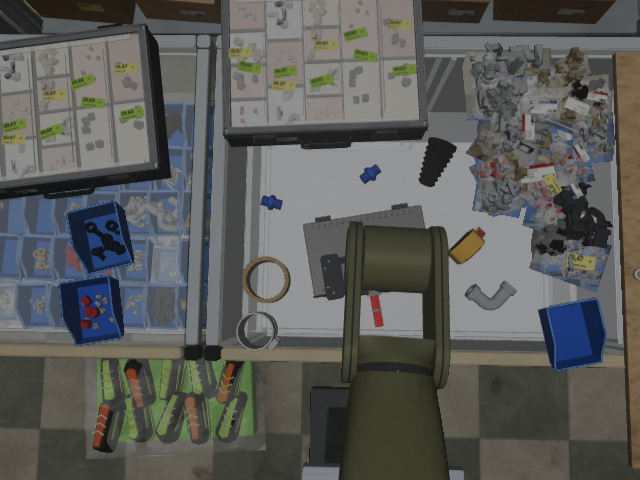

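The lever lies out to the front at (377,310), so it is down. The arm hides the fitting. Now I'll open the lid.

Run:
```python
from h import *
for t in np.linspace(0,1.8,13)[1:]:
    p,R=lidpose(t); bot.servo_line(p,R,v=.1)
    s=sensors.state(); f=np.linalg.norm(s["wrist_force"]); print(round(t,2),np.round(s["wrist_force"],1),round(s["grip_width"],4))
    if f>40: break
show()
```

```text
0.15 [-0.3  2.9 -2.1] 0.0155
0.3 [-0.2  3.1 -2.8] 0.0156
0.45 [-1.4  4.5 -2.6] 0.0151
0.6 [-1.8  3.6 -1.7] 0.0152
0.75 [-2.9  5.2 -0.4] 0.015
0.9 [-2.2  4.2  0.7] 0.015
1.05 [-3.8  4.6  2.5] 0.0145
1.2 [-2.4  6.   2.6] 0.0147
1.35 [-2.5  5.9  3.9] 0.0147
1.5 [-0.7  4.8  5. ] 0.0143
1.65 [-0.8  7.   5.3] 0.0143
1.8 [1.7 6.7 7. ] 0.0144
t 23.0 tcp [0.692 0.059 0.168] F [1.7 6.7 7. ] w 0.0144
```

Run:
```python
from h import *
jaws.command_gripper(.05); s=sensors.state(); p=np.array(s["tcp_pos"]);R=np.array(s["tool_rot"])
bot.servo_line(p-R[:,2]*.10,v=.2)
bot.move_to([.50,-.02,.36],Rd(5)); show()
im,d,P,c=snap("wrist","w3")
for n in["brass_nut","black_bush","brass_fitting"]:
    for r in finder.search_frame(n,"wrist")[:3]:
        u,v=map(int,np.round(r["at"]));print(n,round(r["confidence"],2),u,v,np.round(P[v,u],3),"case",np.round(C.T@(P[v,u]-O)*1000))
print("fit",blobs(P,.008,.05,(.46,-.105),.045,60))
for y in(57,-57):
    w=O+C@[0,y/1000,0]; print(y,blobs(P,.028,.06,w[:2],.06,60))
Q=(P-O)@C; m=(d>0)&(Q[...,2]>.15)&(abs(Q[...,1])<.1)&(Q[...,0]>.05)&(Q[...,0]<.15); print("lid hi",m.sum(),Q[m].mean(0) if m.any() else"")
```

```text
t 25.58 tcp [ 0.5   -0.02   0.359] F [-0.9  0.6  0.2] w 0.0499
brass_nut 0.69 392 267 [0.604 0.105 0.022] case [42. 61. 22.]
black_bush 0.68 223 248 [ 0.583 -0.155  0.059] case [ -24. -191.   59.]
black_bush 0.67 310 264 [ 0.602 -0.026  0.046] case [ 17. -67.  46.]
brass_fitting 0.77 267 166 [ 0.463 -0.101  0.028] case [-133. -117.   28.]
fit [(np.int32(434), array([ 460.1, -105.6]), array([30.2, 40.8]), 89.8, 0.0292)]
57 [(np.int32(223), array([554. , 146.3]), array([53.1,  1.4]), 10.1, 0.0595), (np.int32(189), array([601.4, 101.3]), array([24.9, 26.4]), 88.6, 0.0387)]
-57 [(np.int32(97), array([592.7, -72.4]), array([50.9,  0.6]), 10.1, 0.0587), (np.int32(314), array([611.2, -26.3]), array([31.1, 29.8]), 9.6, 0.0471)]
lid hi 3058 [ 0.105802   -0.04210339  0.19661143]
```

View pics/w3.png

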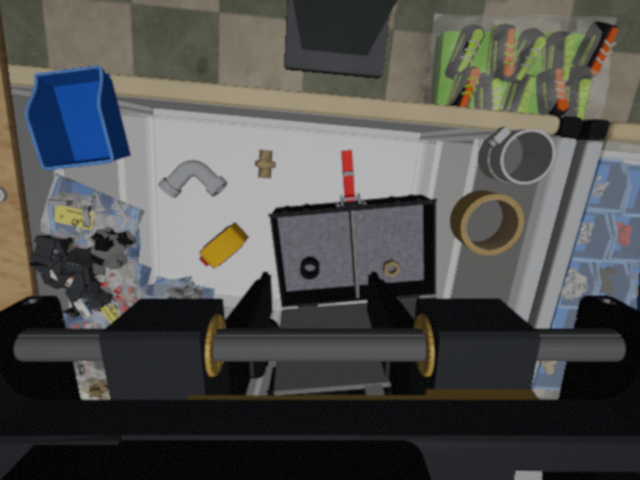

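The wrist view shows the lid open and leaning back at (325,345) and the lever down at (348,175). The nut is in the left compartment at (392,268), the bush is in the right one at (310,267), and the fitting lies on the bench at (265,164). Next I'll place the fitting at case (-25, 56) mm, clear of the nut.

Run:
```python
from h import *
q=[.4602,-.1053]; R0=Rd(0)
bot.move_to(q+[.10],R0)
print(bot.servo_line(q+[.004],v=.12,contact_N=8))
jaws.command_gripper(.01,20); show()
bot.servo_line(q+[.17],v=.2)
R=Rd(10); w=O+C@[-.025,.056,0]
bot.move_to([w[0],w[1],.17],R); show()
bot.servo_line([w[0],w[1],.038],v=.12)
print(bot.servo_line([w[0],w[1],.0235],v=.03,contact_N=2)); show()
```

```text
False
t 28.45 tcp [ 0.46  -0.105  0.004] F [0.4 0.1 1. ] w 0.0179
t 30.28 tcp [0.539 0.087 0.169] F [0.3 0.9 0.1] w 0.0178
True
t 31.97 tcp [0.539 0.088 0.026] F [-0.2  0.2  4.1] w 0.0181
```

Contact came at the expected height (TCP 0.026). I'll release, retreat and check.

Run:
```python
from h import *
jaws.command_gripper(.045); s=sensors.state()["tcp_pos"]
bot.servo_line([s[0],s[1],.2],v=.15)
bot.move_to([.48,.0,.36],Rd(5)); bot.wait(.5); show()
im,d,P,c=snap("wrist","w4")
w=O+C@[0,.057,0]; print("left",blobs(P,.028,.068,w[:2],.05,60))
w=O+C@[0,-.057,0]; print("right",blobs(P,.028,.068,w[:2],.05,60))
Q=(P-O)@C
print("lever",blobs(P,.01,.06,(.435,.013),.04,40))
m=(d>0)&(Q[...,2]>.1)&(abs(Q[...,1])<.1)&(Q[...,0]>.05)&(Q[...,0]<.16)
a=Q[m]; k=np.polyfit(a[:,2],a[:,0],1); print("lid lean from vertical deg",np.degrees(np.arctan(k[0])),m.sum(),a[:,2].max())
```

```text
t 35.26 tcp [0.48 0.   0.36] F [ 0.2  0.4 -0.1] w 0.045
left [(np.int32(430), array([538.9,  86.9]), array([43.4, 30.2]), 22.0, 0.0514), (np.int32(91), array([597.3, 106.2]), array([25.9, 12.1]), 51.7, 0.0378)]
right [(np.int32(316), array([610.6, -26.3]), array([30.2, 30.1]), 13.5, 0.0472)]
lever [(np.int32(356), array([451.6,  15.2]), array([45.3, 16. ]), 10.2, 0.0563)]
lid lean from vertical deg 16.006410820219912 3873 0.21038140209669143
```

View pics/w4.png

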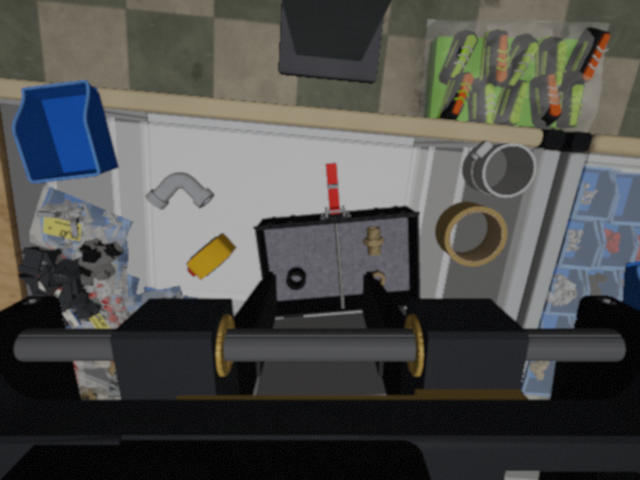

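The fitting lies flat beside the nut at (373,240), with its top at 51 mm, which matches resting on the 22 mm floor. The lid leans 16° past upright, which is its stop. The lever is down at (333,187), and the bystanders look unmoved.

```bash
python3 -c "
from h import *
bot.close_job(); show()"
```

```text
the job is handed in; nothing more can be done
the job is handed in; nothing more can be done
```

The job is done and handed in at about 35 s of the 72 s allowed. I set the fitting down on free bench just off the case's front right corner, swung the latch lever down, and opened the lid. I then placed the fitting in the left compartment with the nut, lowering it until it touched the floor before letting go.

**Last checks, all in order:**
- **Fitting:** its top is at 51 mm, so it rests flat on the compartment floor, clear of the nut.
- **Lid:** it leans 16° past upright, which matches its stop at 1.85 rad.
- **Lever:** it lies out to the front, all the way down.
- **Other things:** the bush is within 1 mm of where it was. The tape measure, tape roll, elbow and sleeve look unmoved in the picture.
- **Forces:** wrist force stayed around 10 N or less wherever I read it.

**Not fully checked:** a finger partly hid the nut in the last picture. The measured outline of its visible part was about 6 mm off the earlier reading. I put that down to the hidden part, since neither the fitting nor the fingers were planned to come near the nut.

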